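Stacking the stepped bowl support

TASK

Build the stepped support for the bronze bowl: thread the three plastic rings onto the brass post of the stand, the widest first, then the middle one, then the smallest on top. Lower each ring gently until it is fully home on what lies beneath and let go of it before you fetch the next; never let one drop down the post or force it where it will not go (the post stands a little off the middle of its base, so feel for it). Leave the bowl, the bottle and the jar alone.

Things in the scene. Friction and masses are not known exactly. Their poses are not given: they have to be found in the camera images.
- stand: Fixed stand: round grey base, 110 mm wide, 12 mm high; on it a small cross slide (to 23 mm) with a round steel shoulder and upright brass post. Origin: centre of the base's underside, on the table; z up. Shoulder and post together are sprung: pushed down they give from about 4 N, 2.5 N per mm, at most 8 mm. Keep any push on the stand below 20 N.
- seat (a point): Point on the base's own axis, 30 mm above the table, level with the flat top of the steel shoulder (30 mm diameter) on which the rings are stacked: their undersides are 30, 44 and 58 mm above the table when home. The shoulder is concentric with the post, so it too stands off this point.
- top (a point): Point on the base's own axis, 80 mm above the table, level with the flat top of the post (18 mm diameter, 1 mm rounded edge). The post's true axis is 3 to 6 mm off this point, in a direction that differs each time and is not measured; it is firm sideways and stays so while you work. The rings' bore is 3 mm wider: a ring goes over only within about 1.5 mm of centred.
- board: Fixed white foam board, 170 x 360 mm, 20 mm thick, on which the rings lie at first. Origin: centre of its underside; long side along its y.
- ring_wide: Blue plastic ring lying flat, outside diameter 60 mm, bore 21 mm, 14 mm thick, 72 to 126 g, plain square edges. Origin: centre of its underside; z up along its axis when flat.
- ring_middle: Orange plastic ring lying flat, outside diameter 48 mm, bore 21 mm, 14 mm thick, 48 to 84 g, plain square edges. Origin: centre of its underside; z up along its axis when flat.
- ring_small: Green plastic ring lying flat, outside diameter 36 mm, bore 21 mm, 14 mm thick, 32 to 56 g, plain square edges. Origin: centre of its underside; z up along its axis when flat.
- bowl: Patinated green bronze bowl, rim diameter 150 mm, 80 mm high, stands free; to be left alone. Origin: centre of its underside.
- bottle: Amber bottle with blue cap, 56 mm diameter, 130 mm high; to be left alone. Origin: centre of its underside.
- jar: White jar with black lid, 56 mm diameter, 60 mm high; to be left alone. Origin: centre of its underside.

How it is judged (in metres and radians):
On the way, in this order (a step that is already met when the one before it is completed fails the run):
1. the widest ring is threaded on the post, fully home and let go (z of ring_wide in the frame of stand between 0.027 and 0.033 m and horizontal distance between ring_wide and stand below 0.013 m and angle between ring_wide's own z axis and vertical below 0.1 rad and contact force between the fingers and ring_wide below 0.2 N), for 0.2 s.
2. the middle ring is threaded on the post, fully home and let go (z of ring_middle in the frame of stand between 0.041 and 0.047 m and horizontal distance between ring_middle and stand below 0.013 m and angle between ring_middle's own z axis and vertical below 0.1 rad and contact force between the fingers and ring_middle below 0.2 N), for 0.2 s.
3. the smallest ring is threaded on the post, fully home and let go (z of ring_small in the frame of stand between 0.055 and 0.061 m and horizontal distance between ring_small and stand below 0.013 m and angle between ring_small's own z axis and vertical below 0.1 rad and contact force between the fingers and ring_small below 0.2 N), for 0.2 s.
At the end, for the whole second after the job is handed in: All three rings lie on the post, flat (within 0.1 rad), at rest and released: the widest on the shoulder, its underside 30 mm above the table, the middle one on it at 44 mm, the smallest at 58 mm, each within 3 mm in height and 13 mm of the base's axis (all of step 1 and all of step 2 and all of step 3 and linear speed of each of ring_wide, ring_middle, ring_small below 0.02 m/s); the robot touches nothing.
It fails at once if the stand or its post is pushed with more than 22 N (contact force between stand and anything else above 22 N).
It fails at once if a ring drops down the post (faster than 0.4 m/s on the post) ((linear speed of ring_wide above 0.4 m/s and horizontal distance between ring_wide and stand below 0.013 m and z of ring_wide in the frame of stand below 0.079 m) or (linear speed of ring_middle above 0.4 m/s and horizontal distance between ring_middle and stand below 0.013 m and z of ring_middle in the frame of stand below 0.079 m) or (linear speed of ring_small above 0.4 m/s and horizontal distance between ring_small and stand below 0.013 m and z of ring_small in the frame of stand below 0.079 m)).
It fails at once if the bowl, the bottle or the jar is moved by more than 20 mm or tipped (distance of any of bowl, bottle, jar from where it was at the start of the episode above 0.02 m or angle between any of bowl, bottle, jar's own z axis and vertical above 0.3 rad).
It also fails if it takes over 72 s, if anything falls off the work surface, if the arm or the gripper's body presses on something with over 40 N, if the wrist force passes 120 N, or if a joint passes its speed limit or range.

ROBOT

A 6-joint arm with a two-finger parallel gripper is mounted at the origin on the work surface. World frame = base frame: x ahead of the robot, y to its left, z up, the work surface at z = 0. Lengths are in mm, angles in rad, forces in N, time in s.
With the tool pointing down it reaches from about 275 to 1000 mm from the base axis. Payload 8.4 kg.
Tool frame: the origin (TCP) lies on the mounting face of the last link; the fingertips stand 173 mm ahead of it and the grasp point (between the pads) lies 155 mm ahead of it; z points along the fingers, y is the line along which they close (so a half turn about z gives the same grasp; the last joint's range is limited). The gripper opens to 85 mm and grips with 20 to 120 N. Pads are 22 mm wide; open, the fingers measure 114 mm over their backs; the gripper's body (76 mm by 85 mm) begins 54 mm behind the grasp point. The pads swing forward as they close: fully open they stand 13 mm farther back than shut.
Start: joints at [1.329, 0.353, 1.633, -0, 1.155, -0.002], TCP at [148.441, 607.12, 404.681] pointing down, gripper open.
Joint ranges: [-2.63, 2.63], [-0.92, 2.1], [0.06, 2.66], [-1.3, 4.44], [0, 2.69], [-3.02, 3.02]. Speed limits (rad/s): [2.22, 2.22, 2.79, 3.14, 3.14, 3.14].

INTERFACE

Orientations are given as [roll, pitch, yaw] about the fixed x, y, z axes, in that order (R = Rz(yaw) Ry(pitch) Rx(roll)).
In Python, from station import ctrl, vision, ticket gives the robot as it stands.
- The arm moves only by the tool apply_moves, never from a script. Its argument "deltas" is a list of rows, each a list of 5 numbers: the shift along the tool's x, y, z in m, then the turn about the tool's z in rad, then the closure, from 0 (fully open) to 1 (shut). A call has 1 to 10 rows; each row is the pose to reach, as a shift and turn from the pose commanded when the call began, along the tool's axes at that moment; what a row does not reach only later rows make up. A row lasts 1/12 s, in which the tool goes at most 41.7 mm and 7.16 degrees, less where a joint would pass 70% of its speed; a pose out of reach is approached as far as the arm can. A call with a gripper value outside its range is refused whole. The fingers move at their own pace and stop on an object; the grip force is fixed at half the most. Time passes only in rows, so rows that repeat a pose let the fingers close. It gives the time, the measured TCP pose, the force, the opening and the grip force at its end, in the units of the state.
- ctrl.get_obs(): the state, without advancing time (a new reading comes with each control period).
- vision.snapshot(name): name is "scene" or "top" or "wrist"; returns (picture, depth): 400x640x3 uint8, red, green, blue; 400x640 float32, mm along the optical axis (not along the pixel's ray), 0 where there is no reading.
- vision.camera_model(name): a dict with "K" (3x3 intrinsics, pixels), "extrinsics" (4x4, takes a point from camera to world coordinates). Camera axes: x right, y up, looking along -z (the intrinsics and any distortion apply to the point x, -y, -z); pixel columns grow to the right and rows downward; lengths in mm; the calibration is good to about 2 mm. A picture is of the moment at which its call begins: read the wrist's pose just before it. camera_model takes no time and is no camera call; for the wrist camera it gives the pose at the moment of the call.
- ticket.sign_off(): hands the job in; it is judged then, once.
The state is a dict: "time_s": time; "joint_pos": joint angles; "qvel": joint speeds; "joint_efforts": joint torques, N m; "tcp_pos": TCP position; "eef_rot": TCP orientation; "wrist_force": force on the tool from outside, world axes, zero at the start; "moment": the same for the moment, N m; "opening": opening from 0.0 (shut) to 1.0 (fully open); "grip_force": force on a finger pad.
Only numpy, scipy, OpenCV 4.12 (cv2) and the standard library are available. Lean on these libraries where they do the work, as an engineer would, in place of code of your own. Each camera call takes 0.05 s, during which the arm holds its last target. There are 200 camera calls.

## Working session

There is one attempt and no reset: what is moved stays moved. The work goes in short steps, Python scripts to look and compute and a tool call to move; the robot and the scene stay as the last step left them, time stands still between calls to the robot, and variables do not carry over. Pictures are saved under pics/ and viewed, at most 10 in all, crops included, and the job is handed in when it is done.

Besides the shell and the picture viewer there is one more tool, called after "Call:" as name(argument=value, ...), one argument or row to a line, values as JSON. apply_moves: Moves the arm, as the interface text tells. Its arguments: {"type":"object","properties":{"deltas":{"type":"array","items":{"type":"array","items":{"type":"number"}}}},"required":["deltas"]}

```bash
mkdir -p pics; ls
cat > h.py <<'E'
import numpy as np, cv2
from station import ctrl, vision, ticket
def ray(name,px,z,M=None):
    M=M or vision.camera_model(name); K=np.array(M["K"]);T=np.array(M["extrinsics"])
    px=np.atleast_2d(np.array(px,float))
    d=np.c_[(px[:,0]-K[0,2])/K[0,0],-(px[:,1]-K[1,2])/K[1,1],-np.ones(len(px))]@T[:3,:3].T
    o=T[:3,3]; s=(z-o[2])/d[:,2]
    return o+d*s[:,None]
def cloud(name,dep,M=None):
    M=M or vision.camera_model(name); K=np.array(M["K"]);T=np.array(M["extrinsics"])
    v,u=np.mgrid[:dep.shape[0],:dep.shape[1]]
    P=np.stack([(u-K[0,2])/K[0,0]*dep,-(v-K[1,2])/K[1,1]*dep,-dep],-1)
    return P@T[:3,:3].T+T[:3,3]
E
python3 - <<'E'
from h import *
print(ctrl.get_obs())
ims=[]
for n in("top","scene"):
    M=vision.camera_model(n);print(n,M)
    im,d=vision.snapshot(n);np.savez(f'{n}.npz',im=im,d=d)
    cv2.imwrite(f'pics/{n}0.png',im[:,:,::-1])
E
```

```text
pics
{'time_s': 0.0, 'joint_pos': array([ 1.32861750e+00,  3.53682420e-01,  1.63415321e+00, -1.80240842e-06,
        1.15518950e+00, -2.40462039e-03]), 'qvel': array([ 7.94764462e-05, -1.49088001e-03, -3.86035453e-04, -3.73773387e-04,
       -1.33415257e-03, -1.20807458e-03]), 'joint_efforts': array([ 2.18593836e-03, -6.05247116e+01, -3.42080963e+01,  1.65404840e-04,
        9.16196674e-03, -5.90538093e-06]), 'tcp_pos': array([148.37311773, 606.88819753, 403.93193466]), 'eef_rot': array([-3.14016018e+00, -1.79663541e-06,  2.90181918e+00]), 'wrist_force': array([ 0.00353744,  0.31952046, -0.4288751 ]), 'moment': array([ 0.02564042, -0.03665798,  0.01739671]), 'grip_force': 0.0, 'opening': 1.0002982979774322}
top {'K': array([[368.94240801,   0.        , 321.15030039],
       [  0.        , 368.94240801, 208.60609699],
       [  0.        ,   0.        ,   1.        ]]), 'extrinsics': array([[-5.66131616e-03,  9.81670303e-01, -1.90502930e-01,
         3.80413953e+02],
       [-9.99982118e-01, -5.19049227e-03,  2.97036273e-03,
        -8.50648803e-01],
       [ 1.92711289e-03,  1.90516340e-01,  9.81682133e-01,
         9.53268835e+02],
       [ 0.00000000e+00,  0.00000000e+00,  0.00000000e+00,
         1.00000000e+00]])}
scene {'K': array([[441.23273477,   0.        , 315.78869635],
       [  0.        , 441.23273477, 195.91808896],
       [  0.        ,   0.        ,   1.        ]]), 'extrinsics': array([[-1.92891956e-01, -7.06776629e-01,  6.80631684e-01,
         1.22057677e+03],
       [ 9.81142094e-01, -1.47670806e-01,  1.24713770e-01,
         1.19947537e+02],
       [ 1.23646517e-02,  6.91852679e-01,  7.21932813e-01,
         7.72674508e+02],
       [ 0.00000000e+00,  0.00000000e+00,  0.00000000e+00,
         1.00000000e+00]])}
```

View pics/top0.png

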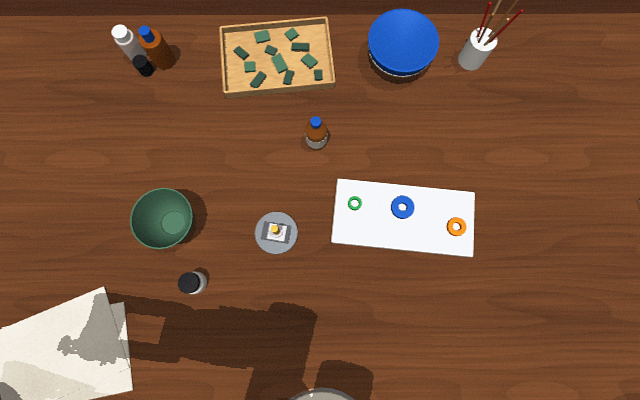

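View pics/scene0.png

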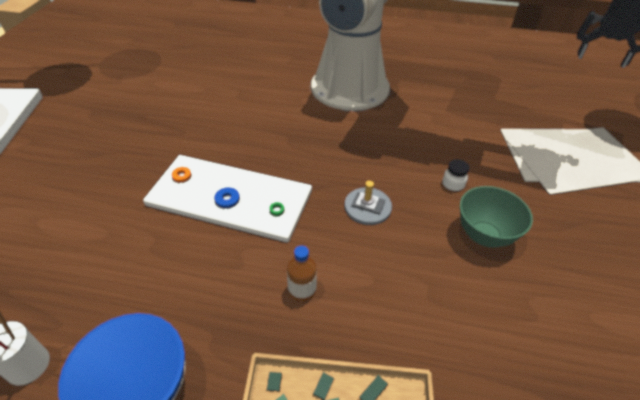

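Top view: stand at about (276,232) with the post at (276,229); on the board, green (354,203), blue (402,207) and orange (456,226). The bowl is at (162,218), the jar at (192,283) and the bottle at (316,133). The scene view agrees.

```bash
cat >> h.py <<'E'
RNG={'blue':((100,120,60),(130,255,255)),'orange':((5,150,120),(20,255,255)),'green':((55,120,60),(85,255,255)),'brass':((18,110,90),(35,255,255))}
def mask(im,c,roi=None):
    m=cv2.inRange(cv2.cvtColor(im,cv2.COLOR_RGB2HSV),*RNG[c])
    if roi is not None:
        r=np.zeros_like(m); x0,y0,x1,y1=[max(0,int(q)) for q in roi]; r[y0:y1,x0:x1]=255; m&=r
    return m
def fitcirc(P):
    A=np.c_[2*P[:,:2],np.ones(len(P))]; s=np.linalg.lstsq(A,(P[:,:2]**2).sum(1),rcond=None)[0]
    return s[0],s[1],np.sqrt(s[2]+s[0]**2+s[1]**2)
def outer(m):
    cs=cv2.findContours(m,cv2.RETR_EXTERNAL,cv2.CHAIN_APPROX_NONE)[0]
    return max(cs,key=cv2.contourArea)[:,0,:]
E
python3 - <<'E'
from h import *
R={'top':{'blue':(380,190,425,228),'orange':(440,210,475,245),'green':(340,190,370,215),'brass':(262,218,292,246)},
'scene':{'blue':(205,180,250,212),'orange':(165,160,198,186),'green':(262,195,292,222),'brass':(355,175,385,205)}}
for n in R:
    D=np.load(n+'.npz');im=D['im'];C=cloud(n,D['d'])
    for c,roi in R[n].items():
        m=mask(im,c,roi)
        if not m.any(): print(n,c,'none');continue
        k=outer(m); z=80 if c=='brass' else 34
        W=C[m>0]
        print(n,c,len(k),'px',k.mean(0).round(1),'fit',np.round(fitcirc(ray(n,k,z)),1),'z',np.percentile(W[:,2],[5,50,95]).round(1),'med',np.median(W,0).round(1))
    if n=='top':
        P=C.reshape(-1,3); near=np.hypot(*(ray(n,[[276,232]],12)[0,:2]-P[:,:2]).T)<75
        Q=P[near&(P[:,2]>8)&(P[:,2]<16)]; print('base',len(Q),fitcirc(Q[cv2.convexHull(Q[:,:2].astype(np.float32),returnPoints=False)[:,0]]))
        g=im[70:,:,:]
        print('base px->', ray(n,[[276,232]],12))
        for nm,px,z in(('bowl',(162,218),80),('jar',(190,283),60),('bottle',(316,122),130)): print(nm,ray(n,[px],z).round())
        cv2.imwrite('pics/st.png',cv2.resize(im[180:290,220:480,::-1],None,fx=3,fy=3,interpolation=cv2.INTER_CUBIC))
M=vision.camera_model('wrist');T=np.array(M['extrinsics']);o=ctrl.get_obs()
from scipy.spatial.transform import Rotation as Ro
Rt=Ro.from_euler('xyz',o['eef_rot']).as_matrix()
print('K',M['K'],'cam in tool',Rt.T@(T[:3,3]-o['tcp_pos']),'\n',Rt.T@T[:3,:3]); print('Rt',Rt.round(3))
E
```

```text
top blue 63 px [402.2 206.8] fit [ 562.7 -209.6   28.4] z [30.  34.3 37.2] med [ 561.7 -209.5   34.3]
top orange 50 px [456.1 226.5] fit [ 511.5 -342.9   22.5] z [27.9 34.2 37.8] med [ 512.  -342.4   34.2]
top green 36 px [354.1 202.9] fit [573.4 -87.7  15.8] z [29.3 33.4 36.1] med [573.2 -87.2  33.4]
top brass 22 px [274.7 229.3] fit [500.5 107.8   9.1] z [53.3 80.  82.3] med [500.8 109.   80. ]
base 930 (np.float64(502.26263086215533), np.float64(112.3274527665011), np.float64(54.37129030867191))
base px-> [[502.52343309 112.53192346  12.        ]]
bowl [[529. 378.  80.]]
jar [[376. 309.  60.]]
bottle [[750.   8. 130.]]
scene blue 60 px [226.5 197.1] fit [ 569.4 -208.5   28.2] z [28.6 35.  37.5] med [ 570.8 -208.2   35. ]
scene orange 44 px [181.  174.1] fit [ 519.3 -341.3   21.9] z [26.5 34.3 37.4] med [ 519.7 -342.1   34.3]
scene green 34 px [276.1 208.6] fit [580.9 -87.1  15.1] z [27.  32.9 36.4] med [581.7 -87.8  32.9]
scene brass 44 px [368.3 189.1] fit [523.4 109.9  20. ] z [34.1 70.6 82.5] med [510.4 109.8  70.6]
K [[322.3472038    0.         322.38859538]
 [  0.         322.3472038  205.05934619]
 [  0.           0.           1.        ]] cam in tool [77.11061595  0.42375247 30.68959925] 
 [[ 1.90702982e-04  9.52506608e-01  3.04517858e-01]
 [ 9.99999978e-01 -2.09880350e-04  3.02426993e-05]
 [ 9.27186855e-05  3.04517845e-01 -9.52506626e-01]]
Rt [[-0.971  0.237 -0.   ]
 [ 0.237  0.971 -0.001]
 [-0.    -0.001 -1.   ]]
```

Call:
apply_moves(
  deltas=[
    [-0.03,-0.026,0,-0.03,0],
    [-0.06,-0.052,0,-0.06,0],
    [-0.09,-0.078,0,-0.09,0],
    [-0.12,-0.104,0.01,-0.12,0],
    [-0.15,-0.13,0.02,-0.15,0],
    [-0.18,-0.156,0.03,-0.18,0],
    [-0.21,-0.182,0.04,-0.21,0],
    [-0.24,-0.208,0.045,-0.24,0],
    [-0.27,-0.234,0.05,-0.24,0],
    [-0.3,-0.26,0.055,-0.24,0],
  ],
)

```text
time_s: 0.93
tcp_pos: [378.7, 281.5, 349.3]
eef_rot: [-3.141, -0.0, -3.141]
wrist_force: [0.8, 0.2, 0.6]
opening: 1.002
grip_force: 0.0
```

Call:
apply_moves(
  deltas=[
    [-0.025,-0.035,0,0,0],
    [-0.05,-0.07,0,0,0],
    [-0.075,-0.105,0,0,0],
    [-0.1,-0.14,0,0,0],
    [-0.123,-0.175,0,0,0],
    [-0.123,-0.175,0,0,0],
    [-0.123,-0.175,0,0,0],
  ],
)

```text
time_s: 1.52
tcp_pos: [502.2, 106.2, 349.4]
eef_rot: [-3.141, -0.0, 3.138]
wrist_force: [0.1, 0.6, 0.9]
opening: 1.001
grip_force: 0.0
```

Run:
```python
from h import *
o=ctrl.get_obs();M=vision.camera_model('wrist');im,d=vision.snapshot('wrist')
print(o['tcp_pos'],o['wrist_force'])
cv2.imwrite('pics/w1.png',im[:,:,::-1]); np.savez('w1.npz',im=im,d=d,T=M['extrinsics'])
m=mask(im,'brass');m=cv2.morphologyEx(m,cv2.MORPH_OPEN,np.ones((3,3)))
n,l,s,c=cv2.connectedComponentsWithStats(m);print(s[1:],c[1:])
C=cloud('wrist',d,M);P=C[m>0]
print(np.percentile(P,[2,50,98],axis=0).round(1))
T=P[P[:,2]>77];print('top pts',len(T),T.mean(0))
Q=C.reshape(-1,3);Q=Q[(abs(Q[:,0]-502)<70)&(abs(Q[:,1]-112)<70)]
B=Q[(Q[:,2]>9)&(Q[:,2]<15)];h=cv2.convexHull(B[:,:2].astype(np.float32),returnPoints=False)[:,0];print('base',len(B),B[:,2].mean(),fitcirc(B[h]))
```

```text
[502.18217679 106.22820157 349.4116638 ] [0.09690139 0.58402679 0.86073866]
[[318 184  22  36 525]] [[328.79428571 203.81333333]]
[[496.6 103.7  35.2]
 [501.7 111.5  79.9]
 [512.2 118.8  81.5]]
top pts 379 [503.59695413 111.15523827  82.71002745]
base 5905 12.331656719884172 (np.float64(504.61105572073365), np.float64(114.52804870314105), np.float64(54.53239622752671))
```

View pics/w1.png

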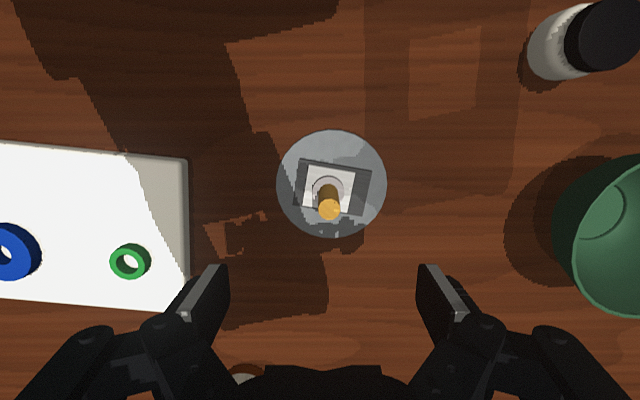

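Wrist view: post top disc at about (329,209), base centred at (331,184), green ring at (130,261) and blue ring cut off at the left edge. I'll measure the disc, then go to the blue ring.

Run:
```python
from h import *
D=np.load('w1.npz');im=D['im'];M={'K':vision.camera_model('wrist')['K'],'extrinsics':D['T']}
hsv=cv2.cvtColor(im,cv2.COLOR_RGB2HSV)
m=mask(im,'brass',(310,180,350,225)); v=hsv[...,2]; t=cv2.inRange(v,int(v[209,329])-45,255)&m
k=outer(t);print(len(k),k.min(0),k.max(0),'post',fitcirc(ray('wrist',k,80,M)),cv2.minEnclosingCircle(k.astype(np.float32)))
k=outer(mask(im,'green',(100,235,160,290)));print('green',fitcirc(ray('wrist',k,34,M)))
k=outer(mask(im,'blue',(0,215,50,285)));k=k[k[:,0]>1];print('blue',fitcirc(ray('wrist',k,34,M)))
print(ctrl.get_obs()['tcp_pos'])
```

```text
60 [318 199] [339 219] post (np.float64(504.70194520659487), np.float64(111.34960369179964), np.float64(8.27410786702839)) ((328.7687072753906, 208.8215789794922), 10.921813011169434)
green (np.float64(574.6842257176106), np.float64(-86.1993126999696), np.float64(17.35207725771334))
blue (np.float64(563.2901098682206), np.float64(-194.7287554096862), np.float64(24.109438648889096))
[501.26383815 107.48613961 349.29905125]
```

Call:
apply_moves(
  deltas=[
    [-0.015,-0.04,0,0,0],
    [-0.03,-0.08,0,0,0],
    [-0.04,-0.12,0,0,0],
    [-0.05,-0.16,0,0,0],
    [-0.06,-0.2,0,0,0],
    [-0.064,-0.24,0,0,0],
    [-0.064,-0.28,0,0,0],
    [-0.064,-0.318,0,0,0],
    [-0.064,-0.318,0,0,0],
    [-0.064,-0.318,0,0,0],
  ],
)

```text
time_s: 2.4
tcp_pos: [565.0, -209.6, 349.3]
eef_rot: [3.141, -0.001, 3.14]
wrist_force: [0.2, 0.5, -0.7]
opening: 1.001
grip_force: 0.0
```

```bash
cat >> h.py <<'E'
def wlook(c,z,r=None,save=None):
    o=ctrl.get_obs();M=vision.camera_model('wrist');im,d=vision.snapshot('wrist')
    if save: cv2.imwrite(f'pics/{save}.png',im[:,:,::-1])
    k=outer(mask(im,c)); k=k[(k>1).all(1)&(k[:,0]<638)&(k[:,1]<398)]
    print('tcp',o['tcp_pos'].round(1),'rot',o['eef_rot'].round(4),'px',k.mean(0).round(1),c,np.round(fitcirc(ray('wrist',k,z,M)),1))
    return im,d,M
E
python3 -c "
from h import *
wlook('blue',34)"
```

```text
tcp [ 565.  -209.6  349.3] rot [ 3.1409e+00 -7.0000e-04  3.1403e+00] px [325.2 189.6] blue [ 565.4 -209.8   28.4]
```

Run:
```python
from h import *
D=np.load('w1.npz');M={'K':vision.camera_model('wrist')['K'],'extrinsics':D['T']}
C=cloud('wrist',D['d'],M)-np.array([502.18,106.23,349.41]); C*=[-1,1,-1]
for s in((195,262,232,330),(412,262,450,330)):
    P=C[s[1]:s[3],s[0]:s[2]].reshape(-1,3);P=P[(P[:,2]>80)&(P[:,2]<190)]
    print(len(P),np.percentile(P,[1,10,50,90,99],axis=0).round(1).tolist())
```

```text
2009 [[-10.9, -52.3, 122.4], [-6.1, -46.2, 127.6], [5.8, -42.5, 141.4], [10.5, -42.2, 154.3], [11.0, -42.0, 159.0]]
1948 [[-11.1, 42.6, 123.2], [-6.6, 42.8, 128.2], [5.1, 43.1, 141.6], [10.1, 46.7, 154.5], [10.6, 49.8, 159.2]]
```

Call:
apply_moves(
  deltas=[
    [0,0,0.03,0,0],
    [0,0,0.06,0,0],
    [0,0,0.085,0,0],
    [0,0,0.11,0,0],
    [0,0,0.125,0,0],
    [0,0,0.135,0,0],
    [0,0,0.135,0,0],
  ],
)

```text
time_s: 3.03
tcp_pos: [564.6, -207.3, 212.7]
eef_rot: [3.14, -0.004, -3.139]
wrist_force: [-0.8, 1.0, -0.3]
opening: 0.997
grip_force: 0.0
```

```bash
python3 -c "
from h import *
im,d,M=wlook('blue',34,save='w2')
np.savez('w2.npz',im=im,d=d,T=M['extrinsics'])"
```

```text
tcp [ 564.6 -207.3  212.7] rot [ 3.14   -0.0035 -3.1391] px [304.5 295.3] blue [ 584.6 -217.    14. ]
```

View pics/w2.png

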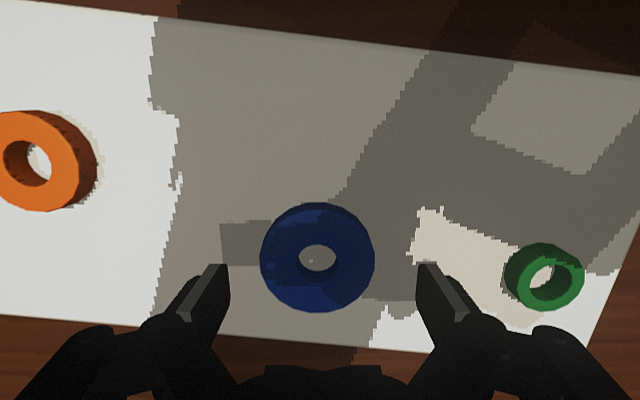

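Wrist view: blue ring at (317,258) in shadow, with the open pads straddling it evenly at (225,268) and (420,268). Checking x from the top face depth.

```bash
sed -i "s/(100,120,60)/(100,120,15)/;s/(55,120,60)/(55,120,20)/" h.py
python3 - <<'E'
from h import *
D=np.load('w2.npz');M={'K':vision.camera_model('wrist')['K'],'extrinsics':D['T']}
C=cloud('wrist',D['d'],M);m=mask(D['im'],'blue',(250,195,385,320));m=cv2.morphologyEx(m,cv2.MORPH_OPEN,np.ones((5,5)))
t=m&np.where(C[...,2]>32,255,0).astype(np.uint8)
k=outer(t);print(k.min(0),k.max(0),fitcirc(ray('wrist',k,34,M)),np.median(C[t>0],0)); k=outer(m);b=k[k[:,1]>250]; print('lower half',fitcirc(ray('wrist',b,34,M)))
print(ctrl.get_obs()['tcp_pos'])
E
```

```text
[260 208] [373 311] (np.float64(565.1372058773173), np.float64(-209.6339744541824), np.float64(29.137175511165367)) [ 562.74099303 -209.51683284   34.24642939]
lower half (np.float64(565.3977398641207), np.float64(-209.69395730754962), np.float64(28.981513868886317))
[ 565.16180698 -207.93105962  214.14568498]
```

Call:
apply_moves(
  deltas=[
    [0,0,0.012,0,0],
    [0,0,0.02,0,0],
    [0,0,0.0245,0,0],
    [0,0,0.0245,0,0],
    [0,0,0.0245,0,0.15],
    [0,0,0.0245,0,0.3],
    [0,0,0.0245,0,0.45],
    [0,0,0.0245,0,0.6],
    [0,0,0.0245,0,0.6],
    [0,0,0.0245,0,0.6],
  ],
)

```text
time_s: 3.92
tcp_pos: [565.4, -209.8, 191.4]
eef_rot: [-3.141, 0.001, -3.141]
wrist_force: [-2.7, 1.1, 8.0]
opening: 0.678
grip_force: 62.2
```

Call:
apply_moves(
  deltas=[
    [0,0,-0.01,0,0.6],
    [0,0,-0.03,0,0.6],
    [0,0,-0.06,0,0.6],
    [0.01,0.03,-0.085,0,0.6],
    [0.02,0.065,-0.085,0,0.6],
    [0.03,0.1,-0.085,0,0.6],
    [0.038,0.135,-0.085,0,0.6],
    [0.046,0.17,-0.085,0,0.6],
    [0.054,0.205,-0.085,0,0.6],
    [0.06,0.24,-0.085,0,0.6],
  ],
)

```text
time_s: 4.75
tcp_pos: [504.3, 31.7, 276.1]
eef_rot: [3.142, 0.001, 3.141]
wrist_force: [1.2, 0.6, -0.6]
opening: 0.674
grip_force: 64.3
```

Call:
apply_moves(
  deltas=[
    [0,0.03,0,0,0.6],
    [0,0.055,0,0,0.6],
    [0,0.07,0,0,0.6],
    [0,0.081,0,0,0.6],
    [0,0.081,0,0,0.6],
    [0,0.081,0,0,0.6],
    [0,0.081,0,0,0.6],
  ],
)

```text
time_s: 5.33
tcp_pos: [505.1, 110.6, 275.3]
eef_rot: [-3.141, 0.0, 3.142]
wrist_force: [0.4, -0.1, -0.7]
opening: 0.676
grip_force: 64.3
```

```bash
python3 -c "
from h import *
im,d,M=wlook('blue',118,save='w3')
np.savez('w3.npz',im=im,d=d,T=M['extrinsics']);o=ctrl.get_obs();print(o['wrist_force'],o['opening'])
cv2.imwrite('pics/w3c.png',cv2.resize(im[150:330,200:440,::-1],None,fx=3,fy=3))"
```

```text
tcp [505.1 110.6 275.3] rot [-3.1413  0.      3.1415] px [322.4 274.9] blue [503.1 110.8  30. ]
[ 0.33665676 -0.101144   -1.39929322] 0.6708998300805261
```

View pics/w3c.png

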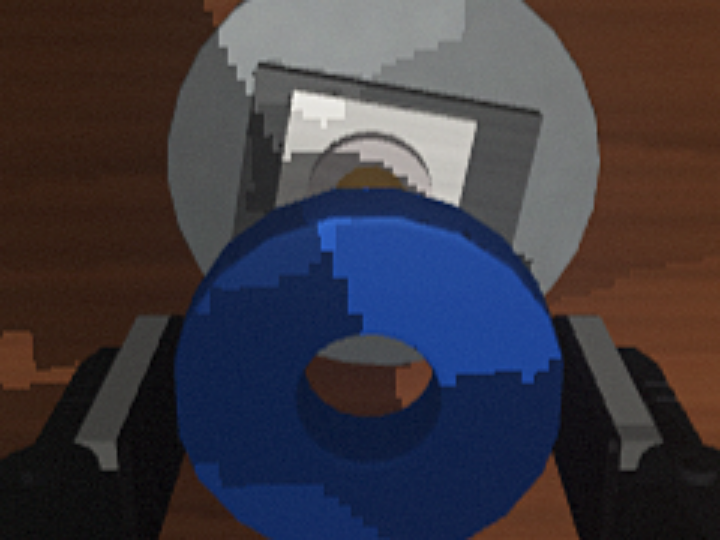

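Crop: blue ring held at (368,370), post stub and shoulder centred at about (371,180). They line up laterally to about 1 mm.

Run:
```python
from h import *
D=np.load('w3.npz');M={'K':vision.camera_model('wrist')['K'],'extrinsics':D['T']}
m=cv2.morphologyEx(mask(D['im'],'blue'),cv2.MORPH_OPEN,np.ones((3,3)))
k=outer(m);C=cloud('wrist',D['d'],M);b=k[k[:,1]>275];print('top z',np.percentile(C[m>0][:,2],[5,50,95]));print(fitcirc(ray('wrist',b,118,M)))
im=D['im'];roi=(300,190,350,216)
p=mask(im,'brass',roi)|cv2.inRange(cv2.cvtColor(im,cv2.COLOR_RGB2HSV),(12,100,40),(35,255,255));p[:190]=0;p[216:]=0;p[:,:300]=0;p[:,350:]=0
u=np.where(p)[1];print('post cols',u.min(),u.max(),u.mean()); 
print(ray('wrist',[[u.mean(),np.where(p)[0].mean()]],45,M),ctrl.get_obs()['tcp_pos'])
```

```text
top z [110.67237737 118.00287746 118.99657149]
(np.float64(505.1687146158986), np.float64(110.75684916560601), np.float64(28.806077110634295))
post cols 313 333 322.7244897959184
[[494.5686698  110.99574815  45.        ]] [505.15291024 110.43894458 275.25928624]
```

Call:
apply_moves(
  deltas=[
    [0.0005,0.0006,0.008,0,0.6],
    [0.0005,0.0006,0.015,0,0.6],
    [0.0005,0.0006,0.019,0,0.6],
    [0.0005,0.0006,0.022,0,0.6],
    [0.0005,0.0006,0.024,0,0.6],
    [0.0005,0.0006,0.026,0,0.6],
    [0.0005,0.0006,0.027,0,0.6],
    [0.0005,0.0006,0.027,0,0.6],
  ],
)

```text
time_s: 6.05
tcp_pos: [504.6, 112.0, 248.0]
eef_rot: [-3.142, -0.0, -3.141]
wrist_force: [1.2, 0.1, -0.4]
opening: 0.669
grip_force: 64.3
```

Call:
apply_moves(
  deltas=[
    [0,0,0.003,0,0.6],
    [0,0,0.006,0,0.6],
    [0,0,0.009,0,0.6],
    [0,0,0.012,0,0.6],
    [0,0,0.015,0,0.6],
    [0,0,0.018,0,0.6],
    [0,0,0.021,0,0.6],
    [0,0,0.024,0,0.6],
    [0,0,0.027,0,0.6],
    [0,0,0.027,0,0.6],
  ],
)

```text
time_s: 6.88
tcp_pos: [504.4, 111.9, 220.6]
eef_rot: [-3.141, -0.001, -3.141]
wrist_force: [0.3, 0.8, -0.5]
opening: 0.672
grip_force: 64.3
```

Call:
apply_moves(
  deltas=[
    [0,0,0.003,0,0.6],
    [0,0,0.006,0,0.6],
    [0,0,0.009,0,0.6],
    [0,0,0.012,0,0.6],
    [0,0,0.015,0,0.6],
    [0,0,0.017,0,0.6],
    [0,0,0.0185,0,0.6],
    [0,0,0.0195,0,0.6],
    [0,0,0.0195,0,0.6],
    [0,0,0.0195,0,0.6],
  ],
)

```text
time_s: 7.72
tcp_pos: [504.7, 111.9, 201.7]
eef_rot: [3.142, 0.0, -3.141]
wrist_force: [0.2, -0.5, -0.5]
opening: 0.674
grip_force: 64.4
```

Call:
apply_moves(
  deltas=[
    [0,0,0.0007,0,0.6],
    [0,0,0.0014,0,0.6],
    [0,0,0.002,0,0.6],
    [0,0,0.002,0,0.6],
    [0,0,0.002,0,0.6],
  ],
)

```text
time_s: 8.13
tcp_pos: [504.8, 112.0, 200.1]
eef_rot: [3.141, 0.0, -3.141]
wrist_force: [-0.7, -0.9, 6.7]
opening: 0.677
grip_force: 65.0
```

Call:
apply_moves(
  deltas=[
    [0,0,-0.001,0,0.6],
    [0,0,-0.001,0,0.45],
    [0,0,-0.001,0,0.3],
    [0,0,-0.001,0,0.1],
    [0,0,-0.001,0,0.0],
    [0,0,-0.001,0,0.0],
    [0,0,-0.001,0,0.0],
  ],
)

```text
time_s: 8.72
tcp_pos: [504.6, 111.9, 200.6]
eef_rot: [-3.142, -0.0, -3.141]
wrist_force: [0.6, 0.2, 0.9]
opening: 0.999
grip_force: 0.0
```

Call:
apply_moves(
  deltas=[
    [0,0,-0.03,0,0],
    [0,0,-0.07,0,0],
    [0,0,-0.11,0,0],
    [0,0,-0.145,0,0],
    [0,0,-0.15,0,0],
    [0,0,-0.15,0,0],
  ],
)

```text
time_s: 9.22
tcp_pos: [505.4, 112.1, 353.3]
eef_rot: [3.14, 0.005, -3.141]
wrist_force: [-0.2, -1.0, 0.4]
opening: 0.998
grip_force: 0.0
```

```bash
cat >> h.py <<'E'
def stacked(c,ztop,save):
    im,d,M=wlook(c,ztop)
    C=cloud('wrist',d,M);m=mask(im,c);m=cv2.morphologyEx(m,cv2.MORPH_OPEN,np.ones((3,3)));k=outer(m);s=k[k[:,1]>np.median(k[:,1])]
    print('low half',fitcirc(ray('wrist',s,ztop,M)),'z',np.percentile(C[m>0][:,2],[5,50,95]).round(1))
    p=mask(im,'brass');p=cv2.morphologyEx(p,cv2.MORPH_OPEN,np.ones((3,3)))
    k=outer(p);s=k[k[:,1]>k[:,1].max()-9];print('post low arc',fitcirc(ray('wrist',s,80,M)),cv2.boundingRect(k))
    cv2.imwrite(f'pics/{save}.png',im[:,:,::-1])
E
python3 -c "
from h import *
stacked('blue',44,'w4')"
```

```text
tcp [505.4 112.1 353.3] rot [ 3.1405  0.0054 -3.1414] px [321.5 187.5] blue [503.9 112.1  29.3]
low half (np.float64(504.51804280413376), np.float64(112.12800734744746), np.float64(28.905384644556854)) z [42.1 44.2 45.5]
post low arc (np.float64(503.9344282046774), np.float64(110.8265300627927), np.float64(8.301017129013445)) (310, 191, 21, 21)
```

View pics/w4.png

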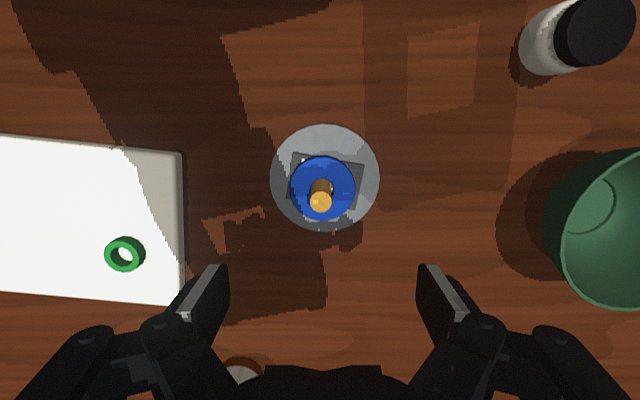

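Wrist view: blue ring seated flat round the post at (322,188), top at z 44.2 as it should be, with the post top at (320,202). Next, the orange ring.

Call:
apply_moves(
  deltas=[
    [-0.005,-0.03,0,0,0],
    [-0.008,-0.07,0,0,0],
    [-0.0095,-0.11,0,0,0],
    [-0.0095,-0.15,0,0,0],
    [-0.0095,-0.19,0,0,0],
    [-0.0095,-0.23,0,0,0],
    [-0.0095,-0.27,0,0,0],
    [-0.0095,-0.31,0,0,0],
    [-0.0095,-0.35,0,0,0],
    [-0.0095,-0.39,0,0,0],
  ],
)

```text
time_s: 10.1
tcp_pos: [513.2, -279.8, 348.1]
eef_rot: [3.14, -0.003, 3.142]
wrist_force: [0.6, 0.3, 1.7]
opening: 0.998
grip_force: 0.0
```

Call:
apply_moves(
  deltas=[
    [0,-0.03,0.03,0,0],
    [0,-0.05,0.06,0,0],
    [0,-0.065,0.09,0,0],
    [0,-0.065,0.1,0,0],
    [0,-0.065,0.1,0,0],
    [0,-0.065,0.1,0,0],
  ],
)

```text
time_s: 10.6
tcp_pos: [513.8, -342.2, 249.3]
eef_rot: [3.139, -0.003, -3.141]
wrist_force: [0.9, -0.1, 0.7]
opening: 0.998
grip_force: 0.0
```

```bash
cat >> h.py <<'E'
def pick(c):
    im,d,M=wlook(c,34)
    C=cloud('wrist',d,M);m=cv2.morphologyEx(mask(im,c),cv2.MORPH_OPEN,np.ones((3,3)))
    k=outer(m);x,y,w,h=cv2.boundingRect(k);s=k[k[:,1]>y+h*.5]
    print('box',x,y,w,h,'low half',np.round(fitcirc(ray('wrist',s,34,M)),1),'z',np.percentile(C[m>0][:,2],[5,50,95]).round(1))
E
python3 -c "
from h import *
pick('orange')"
```

```text
tcp [ 513.8 -342.2  249.3] rot [ 3.1394e+00 -2.9000e-03 -3.1415e+00] px [318.6 233.3] orange [ 514.4 -343.8   22.9]
box 282 199 75 70 low half [ 514.4 -343.8   22.9] z [33.3 34.3 35.3]
```

Call:
apply_moves(
  deltas=[
    [-0.0004,-0.0008,0.02,0,0],
    [-0.0004,-0.0008,0.04,0,0],
    [-0.0004,-0.0008,0.052,0,0],
    [-0.0004,-0.0008,0.0565,0,0.1],
    [-0.0004,-0.0008,0.0565,0,0.3],
    [-0.0004,-0.0008,0.0565,0,0.45],
    [-0.0004,-0.0008,0.0565,0,0.6],
    [-0.0004,-0.0008,0.0565,0,0.75],
    [-0.0004,-0.0008,0.0565,0,0.75],
    [-0.0004,-0.0008,0.0565,0,0.75],
  ],
)

```text
time_s: 11.48
tcp_pos: [515.2, -344.0, 196.1]
eef_rot: [-3.141, 0.002, -3.141]
wrist_force: [-1.0, 2.6, 5.6]
opening: 0.526
grip_force: 60.2
```

Call:
apply_moves(
  deltas=[
    [0,0,0,0,0.75],
    [0,0,0,0,0.75],
    [0,0,0,0,0.75],
  ],
)

```text
time_s: 11.73
tcp_pos: [515.2, -344.0, 196.1]
eef_rot: [-3.141, 0.002, -3.142]
wrist_force: [-1.2, 1.1, 6.0]
opening: 0.526
grip_force: 60.2
```

Call:
apply_moves(
  deltas=[
    [0,0,-0.01,0,0.75],
    [0,0,-0.03,0,0.75],
    [0,0,-0.06,0,0.75],
    [0,0.02,-0.088,0,0.75],
    [0.003,0.055,-0.088,0,0.75],
    [0.006,0.095,-0.088,0,0.75],
    [0.008,0.135,-0.088,0,0.75],
    [0.0095,0.175,-0.088,0,0.75],
    [0.0095,0.215,-0.088,0,0.75],
    [0.0095,0.255,-0.088,0,0.75],
  ],
)

```text
time_s: 12.57
tcp_pos: [504.8, -87.3, 283.7]
eef_rot: [-3.141, 0.002, 3.141]
wrist_force: [1.2, -0.4, -0.6]
opening: 0.53
grip_force: 61.4
```

Call:
apply_moves(
  deltas=[
    [0,0.04,0,0,0.75],
    [0,0.08,0,0,0.75],
    [0,0.12,0,0,0.75],
    [0,0.155,0,0,0.75],
    [0,0.18,0,0,0.75],
    [0,0.195,0,0,0.75],
    [0,0.2005,0,0,0.75],
    [0,0.2005,0,0,0.75],
    [0,0.2005,0,0,0.75],
    [0,0.2005,0,0,0.75],
  ],
)

```text
time_s: 13.4
tcp_pos: [505.1, 110.7, 282.5]
eef_rot: [-3.141, 0.0, 3.141]
wrist_force: [-0.4, -0.1, 0.4]
opening: 0.534
grip_force: 61.4
```

```bash
cat >> h.py <<'E'
def held(c,save):
    im,d,M=wlook(c,100)
    C=cloud('wrist',d,M);m=cv2.morphologyEx(mask(im,c,(200,200,440,400)),cv2.MORPH_OPEN,np.ones((3,3)))
    k=outer(m);x,y,w,h=cv2.boundingRect(k);s=k[k[:,1]>y+h*.5];z=np.percentile(C[m>0][:,2],[5,50,90]);o=ctrl.get_obs()
    zt=z[1];print('box',x,y,w,h,'z',z.round(1),'low half',np.round(fitcirc(ray('wrist',s,zt,M)),2),'F',o['wrist_force'].round(1),'tcp',o['tcp_pos'].round(1))
    cv2.imwrite(f'pics/{save}.png',cv2.resize(im[150:330,200:440,::-1],None,fx=3,fy=3))
E
python3 -c "
from h import *
held('orange','w5')"
```

```text
tcp [505.1 110.7 282.5] rot [-3.1414e+00  3.0000e-04  3.1410e+00] px [323.  264.4] orange [513.9 111.3  27.2]
box 274 219 98 99 z [116.7 120.6 121.3] low half [504.05 110.89  22.42] F [-0.3  0.3 -1.4] tcp [505.1 110.6 282.4]
```

View pics/w5.png

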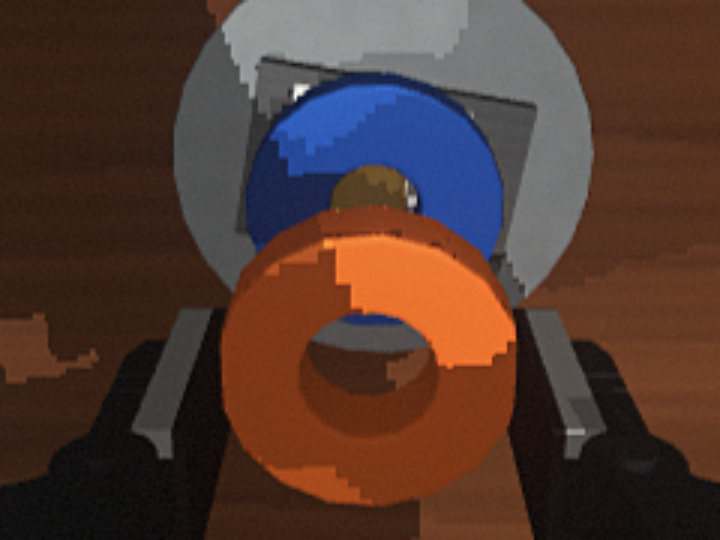

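Crop: orange ring held level at (369,370), post stub at (375,185). I'll nudge it +0.6 mm in y and lower it.

Call:
apply_moves(
  deltas=[
    [-0.0003,0.0007,0.01,0,0.75],
    [-0.0003,0.0007,0.017,0,0.75],
    [-0.0003,0.0007,0.021,0,0.75],
    [-0.0003,0.0007,0.024,0,0.75],
    [-0.0003,0.0007,0.026,0,0.75],
    [-0.0003,0.0007,0.028,0,0.75],
    [-0.0003,0.0007,0.0295,0,0.75],
    [-0.0003,0.0007,0.0295,0,0.75],
  ],
)

```text
time_s: 14.12
tcp_pos: [505.3, 112.3, 252.4]
eef_rot: [-3.141, -0.0, -3.141]
wrist_force: [-0.2, -0.9, -0.5]
opening: 0.529
grip_force: 61.4
```

Call:
apply_moves(
  deltas=[
    [0,0,0.003,0,0.75],
    [0,0,0.007,0,0.75],
    [0,0,0.011,0,0.75],
    [0,0,0.015,0,0.75],
    [0,0,0.019,0,0.75],
    [0,0,0.023,0,0.75],
    [0,0,0.026,0,0.75],
    [0,0,0.029,0,0.75],
    [0,0,0.031,0,0.75],
    [0,0,0.031,0,0.75],
  ],
)

```text
time_s: 14.95
tcp_pos: [505.3, 112.3, 221.2]
eef_rot: [-3.141, -0.0, -3.141]
wrist_force: [0.1, -1.4, -1.8]
opening: 0.529
grip_force: 61.4
```

Call:
apply_moves(
  deltas=[
    [0,0,0.0006,0,0.75],
    [0,0,0.0012,0,0.75],
    [0,0,0.0016,0,0.75],
    [0,0,0.0016,0,0.75],
    [0,0,0.0016,0,0.75],
  ],
)

```text
time_s: 15.37
tcp_pos: [505.4, 112.4, 220.2]
eef_rot: [3.142, 0.0, -3.141]
wrist_force: [1.1, -1.0, -0.0]
opening: 0.529
grip_force: 61.5
```

Call:
apply_moves(
  deltas=[
    [0,0,0.0005,0,0.75],
    [0,0,0.001,0,0.75],
    [0,0,0.0014,0,0.75],
    [0,0,0.0014,0,0.75],
    [0,0,0.0014,0,0.75],
  ],
)

```text
time_s: 15.78
tcp_pos: [505.5, 112.3, 218.9]
eef_rot: [3.142, 0.0, -3.141]
wrist_force: [0.2, -1.6, 5.2]
opening: 0.525
grip_force: 62.0
```

Call:
apply_moves(
  deltas=[
    [0,0,-0.0007,0,0.75],
    [0,0,-0.0007,0,0.5],
    [0,0,-0.0007,0,0.3],
    [0,0,-0.0007,0,0.1],
    [0,0,-0.0007,0,0.0],
    [0,0,-0.0007,0,0.0],
    [0,0,-0.0007,0,0.0],
    [0,0,-0.0007,0,0.0],
  ],
)

```text
time_s: 16.45
tcp_pos: [505.3, 112.3, 219.3]
eef_rot: [3.142, -0.0, -3.141]
wrist_force: [-1.5, -0.0, 0.6]
opening: 0.999
grip_force: 0.0
```

Call:
apply_moves(
  deltas=[
    [0,0,-0.03,0,0],
    [0,0,-0.07,0,0],
    [0,0,-0.11,0,0],
    [0,0,-0.13,0,0],
    [0,0,-0.13,0,0],
    [0,0,-0.13,0,0],
  ],
)

```text
time_s: 16.95
tcp_pos: [505.6, 112.4, 350.5]
eef_rot: [3.141, 0.003, -3.141]
wrist_force: [0.3, -0.1, -0.9]
opening: 0.999
grip_force: 0.0
```

```bash
python3 -c "
from h import *
stacked('orange',58,'w6')"
```

```text
tcp [505.6 112.4 350.5] rot [ 3.1410e+00  2.8000e-03 -3.1414e+00] px [322. 193.] orange [503.2 112.5  23.3]
low half (np.float64(503.7057749167851), np.float64(112.39394703974756), np.float64(22.983027896838284)) z [56.3 58.4 80.6]
post low arc (np.float64(504.4603290902207), np.float64(110.9241392169912), np.float64(8.144589986853848)) (310, 193, 21, 21)
```

Call:
apply_moves(
  deltas=[
    [-0.012,-0.035,0,0,0],
    [-0.024,-0.07,0,0,0],
    [-0.036,-0.105,0,0,0],
    [-0.048,-0.14,0,0,0],
    [-0.06,-0.175,0.02,0,0],
    [-0.07,-0.1995,0.05,0,0],
    [-0.07,-0.1995,0.08,0,0],
    [-0.07,-0.1995,0.1,0,0],
    [-0.07,-0.1995,0.1,0,0],
    [-0.07,-0.1995,0.1,0,0],
  ],
)

```text
time_s: 17.83
tcp_pos: [574.3, -87.1, 247.1]
eef_rot: [3.141, -0.005, -3.142]
wrist_force: [0.5, -0.1, 0.6]
opening: 0.997
grip_force: 0.0
```

```bash
python3 -c "
from h import *
pick('green')"
```

```text
tcp [574.3 -87.1 247.1] rot [ 3.1408 -0.0052 -3.1415] px [309.1 252.2] green [577.6 -89.7  14.1]
box 304 256 31 9 low half [579.4 -87.4  13.9] z [33.4 34.2 35.3]
```

```bash
python3 -c "
from h import *
im,d,M=wlook('green',34)
h=cv2.cvtColor(im,cv2.COLOR_RGB2HSV)
g=im.astype(int);m=((g[...,1]>1.25*g[...,0])&(g[...,1]>1.25*g[...,2])&(g[...,1]>25)).astype(np.uint8)*255
m[:180]=0;m[330:]=0;m[:,:250]=0;m[:,400:]=0
m=cv2.morphologyEx(m,cv2.MORPH_CLOSE,np.ones((5,5)));k=outer(m);x,y,w,hh=cv2.boundingRect(k);print(x,y,w,hh)
s=k[k[:,1]>y+hh*.5];print(fitcirc(ray('wrist',s,34,M)),fitcirc(ray('wrist',k,34,M)))
cv2.imwrite('pics/w7.png',cv2.resize(im[180:330,220:420,::-1],None,fx=3,fy=3))"
```

```text
tcp [575.1 -86.9 248.7] rot [ 3.1412e+00 -2.1000e-03 -3.1412e+00] px [310.  249.9] green [578.4 -89.9  13.5]
293 204 57 58
(np.float64(576.4963512879423), np.float64(-87.39766042945939), np.float64(17.135815290070834)) (np.float64(574.9729007227787), np.float64(-87.43826607393316), np.float64(18.042068757347636))
```

View pics/w7.png

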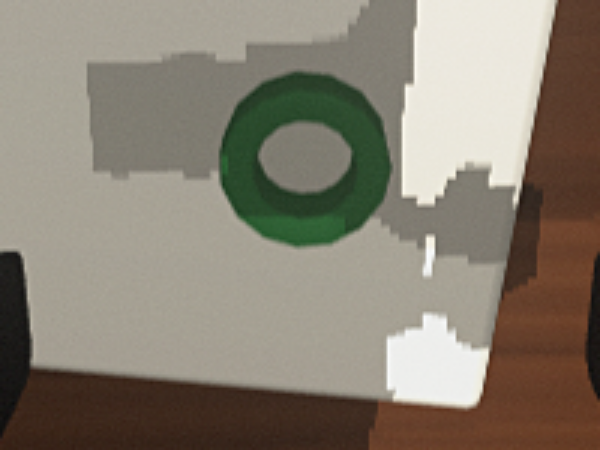

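Crop: green ring whole at (305,160), between the fingers. Ring at (576.4, -87.4).

Call:
apply_moves(
  deltas=[
    [-0.0011,-0.0005,0.02,0,0],
    [-0.0011,-0.0005,0.04,0,0],
    [-0.0011,-0.0005,0.05,0,0.1],
    [-0.0011,-0.0005,0.055,0,0.3],
    [-0.0011,-0.0005,0.055,0,0.45],
    [-0.0011,-0.0005,0.055,0,0.6],
    [-0.0011,-0.0005,0.055,0,0.75],
    [-0.0011,-0.0005,0.055,0,0.85],
    [-0.0011,-0.0005,0.055,0,0.85],
    [-0.0011,-0.0005,0.055,0,0.85],
  ],
)

```text
time_s: 18.77
tcp_pos: [577.0, -87.7, 195.9]
eef_rot: [-3.141, 0.002, -3.141]
wrist_force: [-1.6, 0.4, 7.1]
opening: 0.38
grip_force: 60.1
```

Call:
apply_moves(
  deltas=[
    [0,0,0,0,0.85],
    [0,0,0,0,0.85],
  ],
)

```text
time_s: 18.93
tcp_pos: [577.0, -87.7, 195.9]
eef_rot: [-3.141, 0.002, -3.141]
wrist_force: [-1.7, 1.1, 6.3]
opening: 0.38
grip_force: 60.1
```

Call:
apply_moves(
  deltas=[
    [0,0,-0.01,0,0.85],
    [0,0,-0.03,0,0.85],
    [0,0,-0.06,0,0.85],
    [0.01,0.02,-0.088,0,0.85],
    [0.025,0.055,-0.088,0,0.85],
    [0.038,0.09,-0.088,0,0.85],
    [0.05,0.125,-0.088,0,0.85],
    [0.06,0.155,-0.088,0,0.85],
    [0.068,0.18,-0.088,0,0.85],
    [0.0715,0.193,-0.088,0,0.85],
  ],
)

```text
time_s: 19.77
tcp_pos: [503.9, 107.7, 283.6]
eef_rot: [3.141, 0.001, -3.14]
wrist_force: [0.2, 0.1, -0.9]
opening: 0.385
grip_force: 59.7
```

Call:
apply_moves(
  deltas=[
    [0,0.004,0,0,0.85],
    [0,0.006,0,0,0.85],
    [0,0.006,0,0,0.85],
    [0,0.006,0,0,0.85],
    [0,0.006,0,0,0.85],
  ],
)

```text
time_s: 20.18
tcp_pos: [505.3, 110.4, 282.5]
eef_rot: [-3.141, 0.0, 3.141]
wrist_force: [-0.1, 0.5, 1.0]
opening: 0.382
grip_force: 59.7
```

Run:
```python
from h import *
import h
def gm(im,c,roi=None):
    g=im.astype(int);m=((g[...,1]>1.25*g[...,0])&(g[...,1]>1.25*g[...,2])&(g[...,1]>25)).astype(np.uint8)*255
    m[:190]=0;m[350:]=0;m[:,:250]=0;m[:,:400]=m[:,:400];m[:,400:]=0
    return cv2.morphologyEx(m,cv2.MORPH_CLOSE,np.ones((5,5)))
h.mask=gm; h.held('green','w8')
```

```text
tcp [505.3 110.4 282.5] rot [-3.1414e+00  1.0000e-04  3.1407e+00] px [322.5 269.9] green [513.7 110.7  21.2]
box 287 231 72 78 z [110.1 120.3 121.4] low half [505.3  110.65  16.57] F [-0.2  0.  -0.6] tcp [505.2 110.5 282.4]
```

View pics/w8.png

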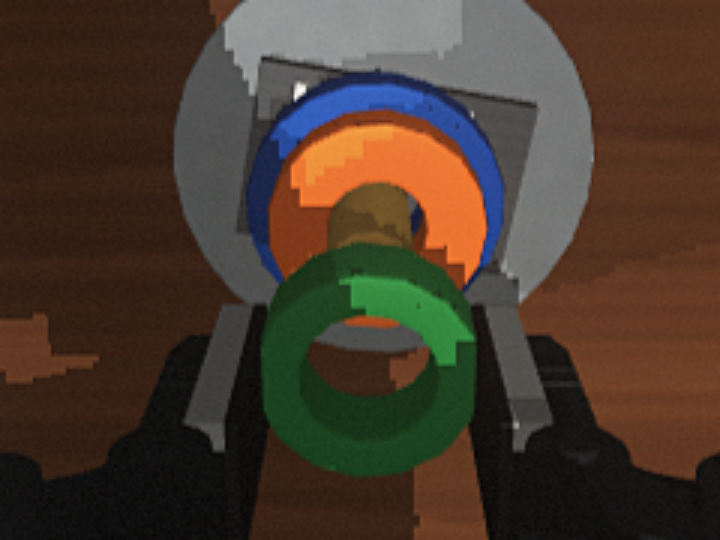

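Crop: green ring held at (368,370), post at (369,215), well aligned laterally. Lowering.

Call:
apply_moves(
  deltas=[
    [0.0005,0,0.01,0,0.85],
    [0.0005,0,0.017,0,0.85],
    [0.0005,0,0.021,0,0.85],
    [0.0005,0,0.024,0,0.85],
    [0.0005,0,0.026,0,0.85],
    [0.0005,0,0.028,0,0.85],
    [0.0005,0,0.0295,0,0.85],
    [0.0005,0,0.0295,0,0.85],
  ],
)

```text
time_s: 20.9
tcp_pos: [504.4, 111.3, 252.7]
eef_rot: [-3.142, -0.0, -3.141]
wrist_force: [1.1, -0.8, -0.8]
opening: 0.381
grip_force: 59.7
```

Call:
apply_moves(
  deltas=[
    [0,0,0.003,0,0.85],
    [0,0,0.006,0,0.85],
    [0,0,0.009,0,0.85],
    [0,0,0.012,0,0.85],
    [0,0,0.015,0,0.85],
    [0,0,0.017,0,0.85],
    [0,0,0.0182,0,0.85],
    [0,0,0.0188,0,0.85],
    [0,0,0.0188,0,0.85],
  ],
)

```text
time_s: 21.65
tcp_pos: [504.4, 111.3, 234.0]
eef_rot: [-3.142, -0.0, -3.141]
wrist_force: [0.9, -0.3, -0.1]
opening: 0.385
grip_force: 59.8
```

Call:
apply_moves(
  deltas=[
    [0,0,0.0005,0,0.85],
    [0,0,0.001,0,0.85],
    [0,0,0.0012,0,0.85],
    [0,0,0.0012,0,0.85],
    [0,0,0.0012,0,0.85],
  ],
)

```text
time_s: 22.07
tcp_pos: [504.5, 111.4, 233.1]
eef_rot: [3.142, 0.0, -3.141]
wrist_force: [-0.7, -1.0, 2.5]
opening: 0.384
grip_force: 60.1
```

Call:
apply_moves(
  deltas=[
    [0,0,0.0005,0,0.85],
    [0,0,0.0008,0,0.85],
    [0,0,0.0008,0,0.85],
    [0,0,0.0008,0,0.85],
  ],
)

```text
time_s: 22.4
tcp_pos: [504.6, 111.3, 232.2]
eef_rot: [3.142, 0.0, -3.141]
wrist_force: [-0.6, 0.2, 6.2]
opening: 0.38
grip_force: 60.3
```

Call:
apply_moves(
  deltas=[
    [0,0,-0.0007,0,0.85],
    [0,0,-0.0007,0,0.6],
    [0,0,-0.0007,0,0.45],
    [0,0,-0.0007,0,0.3],
    [0,0,-0.0007,0,0.15],
    [0,0,-0.0007,0,0.0],
    [0,0,-0.0007,0,0.0],
    [0,0,-0.0007,0,0.0],
    [0,0,-0.0007,0,0.0],
  ],
)

```text
time_s: 23.15
tcp_pos: [504.4, 111.3, 232.8]
eef_rot: [-3.142, -0.0, -3.141]
wrist_force: [-0.2, -0.6, 0.9]
opening: 0.999
grip_force: 0.0
```

Call:
apply_moves(
  deltas=[
    [0,0,-0.03,0,0],
    [0,0,-0.07,0,0],
    [0,0,-0.11,0,0],
    [0,0,-0.12,0,0],
    [0,0,-0.12,0,0],
    [0,0,-0.12,0,0],
    [0,0,-0.12,0,0],
    [0,0,-0.12,0,0],
  ],
)

```text
time_s: 23.82
tcp_pos: [503.8, 111.2, 351.1]
eef_rot: [-3.141, -0.003, -3.141]
wrist_force: [0.1, -0.1, -0.7]
opening: 1.006
grip_force: 0.0
```

Run:
```python
from h import *
M=vision.camera_model('wrist');im,d=vision.snapshot('wrist');C=cloud('wrist',d,M);P=C.reshape(-1,3)
g=im.reshape(-1,3).astype(int);r=np.hypot(P[:,0]-504.5,P[:,1]-111.5)
for a,b in((12.5,17),(19.5,23),(26,29)):
    q=P[(r>a)&(r<b)];print(a,np.percentile(q[:,2],[10,50,90]).round(1),np.median(g[(r>a)&(r<b)],0))
q=(r>12)&(r<17)&(P[:,2]>65)&(P[:,2]<77);print(np.linalg.lstsq(np.c_[P[q][:,:2]-[504.5,111.5],np.ones(q.sum())],P[q][:,2],rcond=None)[0])
cv2.imwrite('pics/w9.png',im[100:300,200:450,::-1].repeat(3,0).repeat(3,1)[:600,:750])
```

```text
12.5 [ 72.1 255.9 261.1] [19. 16. 15.]
19.5 [ 57.1 253.7 260.1] [36. 34. 18.]
26 [ 22.9 261.  266.3] [20. 19. 19.]
[1.62811318e-03 3.39560942e-03 7.22354042e+01]
```

View pics/w9.png

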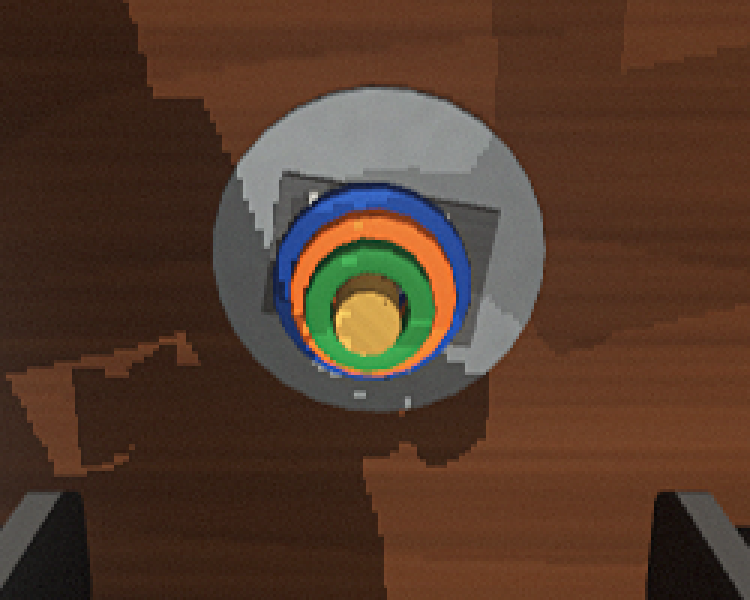

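The crop shows all three rings stacked on the post at (370,305). The green ring's top is flat at z 72.2, where 72 is expected, and the gripper is clear. Handing in.

```bash
python3 -c "
from station import ticket
print(ticket.sign_off())"
```

```text
the job is handed in; nothing more can be done
None
```

The three rings are on the post, widest, middle, then smallest, each measured home and released; I handed the job in at about 24 s, and the sign-off returned no verdict.

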